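Let a used vial into the waste bin with its lever, without slamming the lid

TASK

Press the yellow pedal of the used-vial bin all the way down so that its blue lid swings wide open and the amber vial waiting on the ramp rolls into the bin, then let the pedal back up slowly so that the lid eases shut without slamming. Work only by pushing on the pedal with the fingers: do not touch the lid or the waiting vial, do not grasp anything, and leave the other things on the bench where they stand. Finish with the lid fully closed, the vial inside and the robot clear of everything.

Things in the scene. Friction and masses are not known exactly. Their poses are not given: they have to be found in the camera images.
- bin: Grey open-topped bin fixed to the bench, 140 (x) x 150 (y) x 130 mm high. Origin: centre of its underside; x points from the pedal end to the ramp end, z up. An aluminium ramp, 129 mm wide, rises 0.35 rad from the rear (+x) rim to x = 168, z = 175 mm. On its right (-y) side: lever, push rod, and the lever's bracket (to x = -120 mm, 67 to 103 mm high).
- bin_floor (a point): Centre of the bin's inner floor, 5 mm above the bench; same axes as the bin. The inside is 132 (x) x 142 (y) mm.
- lid (a joint): Angle of the blue lid, 0 = shut, 1.0 rad = wide open (its stop). Hinged on the bin's front (-x) rim, 133 mm above the bench; its rear edge rises. No catch or stay: it is linked to the lever (lid angle = 2.27 x lever angle) and its weight (about 0.3 kg) shuts it and lifts the pedal again; let go, it slams; lowered over two seconds or longer, it does not.
- lid_edge (a point): Middle of the top of the upstanding strip, 26 mm high, along the rear edge of the blue lid (140 x 150 x 5 mm); the strip holds back the waiting vial. When shut it lies at x = 70, y = 0, z = 159 mm in the bin's frame, when wide open about 260 mm above the bench. The lid is not to be touched.
- lever (a joint): Angle of the lever, 0 = pedal up (lid shut), 0.44 rad = pedal fully down on its stop (lid wide open). Its pivot lies along the bin's y axis, at x = -105, y = -88, z = 85 mm in the bin's frame.
- pedal_top (a point): Centre of the upper face of the yellow pedal, a 42 x 42 x 8 mm plate at the lever's end: the place to press, 4 to 13 N; the lid's weight makes it follow the finger up. Pedal up: x = -180, y = -88, z = 116 mm in the bin's frame, plate sloping 0.22 rad, higher away from the bin. Fully down: 35 mm lower, 6 mm farther from the bin, sloping the other way. Free space 50 mm around.
- used_vial: Used amber glass vial with a silver crimp cap, 22.5 mm across, 75 mm long, 20 g, lying across the ramp against the lid's strip. Origin at its middle, its length along its own y. When the lid has risen by about 0.25 rad it rolls under it and drops into the bin within about a second. Not to be touched.
- beaker: Small clear beaker, 60 mm across, 75 mm high, loose on the bench near the bin. Origin: centre of its underside. Leave alone.
- sample_vial: Upright amber vial with a blue cap, 22 mm across, 73 mm high, loose near the bin. Origin: centre of its underside. Leave alone.
- reagent_jar: Closed amber jar with a white cap, 54 mm across, 75 mm high, loose near the bin. Origin: centre of its underside. Leave alone.
- marker: Marker pen, white with a red cap, 130 mm long along its x, 15 mm thick, lying to the right of the bin. Origin: below its middle. Leave alone.
- wrench: Steel wrench, 150 mm long along its x, lying on the right part of the bench. Leave alone.
- big_wrench: Steel wrench, 220 mm long along its x, lying on the left part of the bench. Leave alone.
- big_beaker: Large clear beaker, 84 mm across, 110 mm high, on the right part of the bench. Origin: centre of its underside. Leave alone.

How it is judged (in metres and radians):
On the way, in this order (a step that is already met when the one before it is completed fails the run):
1. the pedal is pressed down by the fingers until the lid is wide open (over 0.92 of 1.0 rad) (value of joint lid above 0.92 rad and contact force between the fingers and lever above 0.5 N), for 0.2 s.
2. the lid is shut again with the vial in the bin (value of joint lid below 0.04 rad and z of used_vial in the frame of bin_floor between -0.01 and 0.07 m and x of used_vial in the frame of bin_floor between -0.068 and 0.068 m and y of used_vial in the frame of bin_floor between -0.073 and 0.073 m), for 0.2 s.
At the end, for the whole second after the job is handed in: The lid is shut (under 0.04 rad), the pedal is up (lever under 0.03 rad), the used vial lies at rest inside the bin (its middle within the walls and under 70 mm above the inner floor) (all of step 2 and value of joint lever below 0.03 rad and linear speed of used_vial below 0.05 m/s); the robot touches nothing.
It fails at once if the lid falls shut or slams (closing faster than 3 rad/s) (velocity of joint lid below -3 rad/s).
It fails at once if the robot touches the lid (contact force between any of the fingers, the arm and lid above 0.5 N).
It fails at once if the robot touches, lifts or carries the used vial (contact force between any of the fingers, the arm and used_vial above 0.3 N or height (world z) of used_vial above 0.19 m).
It fails at once if another thing on the bench is moved by more than 15 mm or lifted (distance of any of beaker, sample_vial, reagent_jar, marker, wrench, big_wrench, big_beaker from where it was at the start of the episode above 0.015 m).
It also fails if it takes over 35 s, if anything falls off the work surface, if the arm or the gripper's body presses on something with over 40 N, if the wrist force passes 120 N, or if a joint passes its speed limit or range.

ROBOT

A 6-joint arm with a two-finger parallel gripper is mounted at the origin on the work surface. World frame = base frame: x ahead of the robot, y to its left, z up, the work surface at z = 0. Lengths are in mm, angles in rad, forces in N, time in s.
With the tool pointing down it reaches from about 350 to 975 mm from the base axis. Payload 7.1 kg.
Tool frame: the origin (TCP) lies midway between the tips of the shut fingers; the grasp point (between the pads) lies 19 mm behind it (ctrl.grip_point_offset is the distance from the TCP to the grasp point, in mm); z points along the fingers, y is the line along which they close (so a half turn about z gives the same grasp; the last joint's range is limited). The gripper opens to 88 mm and grips with 3 to 60 N. Pads are 20 mm wide; open, the fingers measure 115 mm over their backs; the gripper's body (75 mm by 178 mm) begins 61 mm behind the grasp point.
Start: joints at [-0.019, 0.423, 1.63, -0, 1.089, -0.019], TCP at [624.984, 0.026, 197.875] pointing down, gripper open.
Joint ranges: [-3, 3], [-0.9, 2.11], [0.09, 2.58], [-1.31, 4.45], [0.11, 2.69], [-2.54, 2.54]. Speed limits (rad/s): [2.39, 2.39, 3.01, 3.14, 3.14, 3.14].

INTERFACE

Orientations are given as a rotation vector (axis times angle).
In Python, from workcell import get_obs, optics, close_job, spotter, ctrl gives the robot as it stands. The module is installed in compiled form; this text tells all that it offers.
- The arm moves only by the tool move_arm, never from a script. Its argument "rows" is a list of rows, each a list of 5 numbers: the shift along the tool's x, y, z in cm, then the turn about the tool's z in degrees, then the opening in per cent of the stroke, from 0 (shut) to 100 (fully open). A call has 1 to 10 rows; each row shifts and turns the commanded pose from where the row before left it, along the tool's axes as they then stand; what a row does not reach is not made up. A row lasts 1/8 s, in which the tool goes at most 62.5 mm and 10.7 degrees, less where a joint would pass 70% of its speed; a pose out of reach is approached as far as the arm can. A call with a gripper value outside its range is refused whole. The fingers move at their own pace and stop on an object; the grip force is fixed at half the most. Time passes only in rows, so rows that do not move let the fingers close. It gives the time, the measured TCP pose, the force, the opening and the grip force at its end, in the units of the state.
- get_obs(): the state, without advancing time (a new reading comes with each control period).
- optics.get_image(name): name is "scene" or "side" or "wrist"; returns the picture (480x640x3 uint8, blue, green, red); there is no depth.
- optics.calibration(name): a dict with "camera_matrix" (3x3 intrinsics, pixels), "distortion" ([k1, k2, p1, p2, k3] as OpenCV has them; the pictures are not rectified), "xyz" and "orientation" of the camera in the world. Camera axes: x right, y down, z forward; pixel columns grow to the right and rows downward; lengths in mm; the calibration is good to about 2 mm. A picture is of the moment at which its call begins: read the wrist's pose just before it. calibration takes no time and is no camera call; for the wrist camera it gives the pose at the moment of the call.
- close_job(): hands the job in; it is judged then, once.
Trained networks look in the newest picture that a camera, given by its name, has taken for a name from the list of things; names that differ only in an ending like _2 or _b are one class to them, and where a whole thing is asked for, a point or a joint stands for the part that bears it (a point fixed in the world has none). Each returns a list of dicts, best first, with "conf" (0 to 1); they miss things now and then, are a little off and sometimes report something else, mostly with a low value. They report only what shows in the picture. A call takes as long as a camera call.
- spotter.find_in(camera, label): "point" ([column, row] in pixels, amid what is visible of it).
- spotter.regions_of(camera, label): "region" (480x640 bool, what is visible of it) and "point" ([column, row] in pixels, amid what is visible of it).
The state is a dict: "t": time; "qpos": joint angles; "qvel": joint speeds; "joint_torque": joint torques, N m; "ee_pos": TCP position; "orientation": TCP orientation; "ft_force": force on the tool from outside, world axes, zero at the start; "moment": the same for the moment, N m; "width": finger opening in mm; "grasp_force": force on a finger pad.
Only numpy, scipy, OpenCV 4.12 (cv2) and the standard library are available. Lean on these libraries where they do the work, as an engineer would, in place of code of your own. Each camera call takes 0.05 s, during which the arm holds its last target. There are 200 camera calls.

## Working session

There is one attempt and no reset: what is moved stays moved. The work goes in short steps, Python scripts to look and compute and a tool call to move; the robot and the scene stay as the last step left them, time stands still between calls to the robot, and variables do not carry over. Pictures are saved under pics/ and viewed, at most 10 in all, crops included, and the job is handed in when it is done.

Besides the shell and the picture viewer there is one more tool, called after "Call:" as a command line: name --pt "numbers of a row" for each row, then --argument value for the rest. move_arm: Moves the arm, as the interface text tells. Its arguments: {"type":"object","properties":{"rows":{"type":"array","items":{"type":"array","items":{"type":"number"}}}},"required":["rows"]}

```bash
mkdir -p pics
cat > h.py <<'E'
import numpy as np, cv2
from scipy.spatial.transform import Rotation as R
from workcell import get_obs, optics, close_job, spotter, ctrl
def cal(n):
    c=optics.calibration(n); o=np.array(c["orientation"],float)
    Rm=R.from_rotvec(o).as_matrix() if o.size==3 else o.reshape(3,3)
    return np.array(c["camera_matrix"],float),np.array(c["distortion"],float),np.array(c["xyz"],float),Rm
def ray(n,p):
    K,d,t,Rm=cal(n); u=cv2.undistortPoints(np.array([[p]],float),K,d)[0,0]
    return t,Rm@np.array([u[0],u[1],1.])
def at_z(n,p,z):
    t,v=ray(n,p); return t+v*(z-t[2])/v[2]
def tri(obs):
    A=np.zeros((3,3));b=np.zeros(3)
    for n,p in obs:
        t,v=ray(n,p);v=v/np.linalg.norm(v);M=np.eye(3)-np.outer(v,v);A+=M;b+=M@t
    return np.linalg.solve(A,b)
def proj(n,P):
    K,d,t,Rm=cal(n); return cv2.projectPoints(((np.atleast_2d(P)-t)@Rm).reshape(-1,1,3),np.zeros(3),np.zeros(3),K,d)[0][:,0]
E
python3 - <<'E'
from h import *
print(get_obs())
for n in("scene","side"):
    cv2.imwrite(f"pics/{n}0.png",optics.get_image(n)); K,d,t,Rm=cal(n); print(n,t,Rm[:,2])
    for l in("pedal_top","lever","lid","lid_edge","used_vial","bin","beaker","sample_vial","reagent_jar","marker"):
        print(l,[(np.round(r["point"]),round(r["conf"],2)) for r in spotter.find_in(n,l)[:2]])
E
```

```text
{'t': 0.0, 'qpos': array([-1.90143820e-02,  4.23856918e-01,  1.63065547e+00,  3.14279133e-05,
        1.08860571e+00, -1.90134891e-02]), 'qvel': array([ 1.86211467e-04, -2.09787590e-04, -3.96954559e-04,  5.07983346e-04,
        9.50841800e-05,  2.93041393e-05]), 'joint_torque': array([ 1.28069914e-03, -5.44622147e+01, -2.73670936e+01,  6.42951974e-02,
        2.27214623e-02, -1.51321510e-04]), 'ee_pos': array([6.24420368e+02, 3.70671361e-02, 1.97105255e+02]), 'orientation': array([-2.22066763e+00, -2.22063323e+00,  1.62975167e-03]), 'ft_force': array([-0.00401939,  0.53498533,  1.4825203 ]), 'moment': array([-0.00426674, -0.02474625, -0.02151857]), 'grasp_force': 0.0, 'width': 87.93364718899134}
scene [1187.15339588  613.714576   1197.41278492] [-0.45885516 -0.45286085 -0.76444031]
pedal_top [(array([344., 274.]), 0.38)]
lever [(array([329., 221.]), 0.39)]
lid [(array([278., 253.]), 0.68)]
lid_edge [(array([277., 250.]), 0.89), (array([292., 309.]), 0.19)]
used_vial []
bin [(array([274., 262.]), 0.79)]
beaker []
sample_vial [(array([324., 303.]), 0.64), (array([264., 230.]), 0.5)]
reagent_jar [(array([292., 309.]), 0.86), (array([278., 250.]), 0.37)]
marker []
side [  256.6577406  -1062.05156823  1051.99964817] [ 0.20734795  0.72233132 -0.65973047]
pedal_top [(array([300., 274.]), 0.78)]
lever [(array([296., 271.]), 0.9)]
lid [(array([365., 240.]), 0.64)]
lid_edge [(array([367., 238.]), 0.64)]
used_vial [(array([400., 235.]), 0.77)]
bin [(array([374., 254.]), 0.6)]
beaker [(array([307., 236.]), 0.84)]
sample_vial [(array([344., 213.]), 0.63)]
reagent_jar []
marker [(array([353., 332.]), 0.77), (array([307., 234.]), 0.74)]
```

View pics/scene0.png

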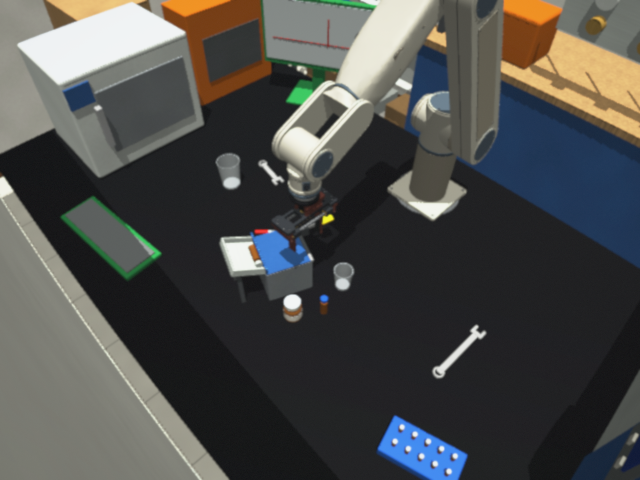

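View pics/side0.png

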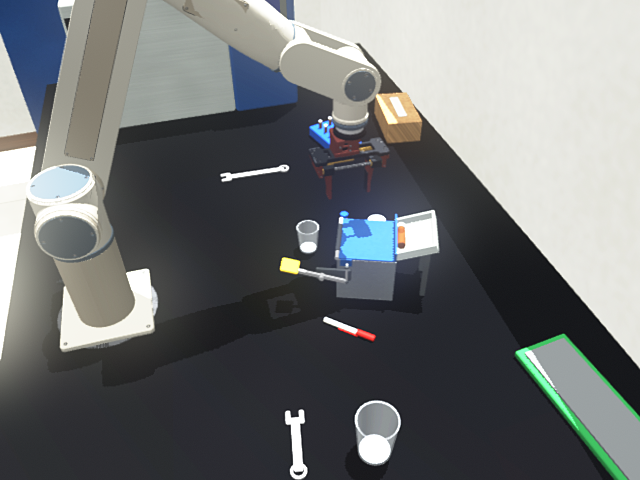

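Scene picture: blue-lidded bin around (280,260), yellow pedal partly hidden behind the gripper at (328,219), beaker (344,275). Side: pedal (290,266), lever to (348,278), lid (367,240), vial (401,236), marker (350,329).

Run:
```python
from h import *
def ymask(n):
    im=cv2.imread(f"pics/{n}0.png"); h=cv2.cvtColor(im,cv2.COLOR_BGR2HSV)
    m=cv2.inRange(h,(22,130,80),(36,255,255)); k,_,s,c=cv2.connectedComponentsWithStats(m)
    for i in range(1,k):
        if s[i,4]>15: print(n,s[i],c[i])
    hb=cv2.inRange(h,(100,120,60),(125,255,255)); k,l,s,c=cv2.connectedComponentsWithStats(hb)
    for i in range(1,k):
        if 400<s[i,4]<6000:
            cn=np.concatenate(cv2.findContours((l==i).astype(np.uint8),0,2)[0]); print(n,"blue",s[i],c[i],cv2.approxPolyDP(cv2.convexHull(cn),5,True)[:,0].tolist())
for n in("scene","side"): ymask(n)
for z in(0,116):print(z,at_z("side",[290,266],z),at_z("scene",[328,219],z))
print("tri",tri([("side",[290,266]),("scene",[328,219])]))
# lid corners seen from side, lid plane z~136
for p in([339,218],[394,220],[336,260],[395,262]): print(p,at_z("side",p,136))
for n,p in(("side",[308,248]),("scene",[343,286])): print("beaker",at_z(n,p,0))
im=cv2.imread("pics/side0.png")[170:330,260:460]; cv2.imwrite("pics/c1.png",cv2.resize(im,(750,600),interpolation=cv2.INTER_CUBIC))
```

```text
scene [321 214  13  11 100] [326.99 218.81]
scene blue [ 405   46   43   91 1549] [426.94899935  78.5261459 ] [[423, 46], [445, 56], [447, 89], [417, 136], [405, 127]]
scene blue [ 63  81  32  30 562] [78.97864769 95.42170819] [[87, 81], [94, 100], [72, 110], [63, 91]]
scene blue [ 250  231   60   43 1488] [278.39448925 251.76075269] [[250, 232], [297, 237], [309, 261], [267, 273]]
scene blue [ 376  415   92   65 3200] [419.9171875 451.8321875] [[393, 415], [467, 453], [459, 479], [421, 479], [379, 455]]
side [279 257  21  17  74] [288.35135135 265.7027027 ]
side blue [   0    0   65  103 4965] [32.79154079 42.69405841] [[57, 0], [64, 32], [57, 79], [42, 102], [27, 102], [0, 31], [0, 0]]
side blue [ 229   46   68   65 2549] [258.14829345  84.35229502] [[229, 46], [295, 85], [296, 100], [238, 110]]
side blue [339 210  58  56 833] [361.28331333 237.04681873] [[339, 213], [395, 220], [395, 261], [341, 265]]
0 [474.92623863  20.86675234   0.        ] [ 370.6926491  -153.85271858    0.        ]
116 [450.85860152 -98.54253207 116.        ] [449.78771792 -79.49422894 116.        ]
tri [448.90602067 -86.22200443 107.46746511]
[339, 218] [609.45244757  16.77218116 136.        ]
[394, 220] [740.88166436 -31.83554573 136.        ]
[336, 260] [ 555.13849699 -130.80651445  136.        ]
[395, 262] [ 685.15144364 -177.60591405  136.        ]
beaker [539.93337012  76.27845724   0.        ]
beaker [540.65695147  82.55791269   0.        ]
```

View pics/c1.png

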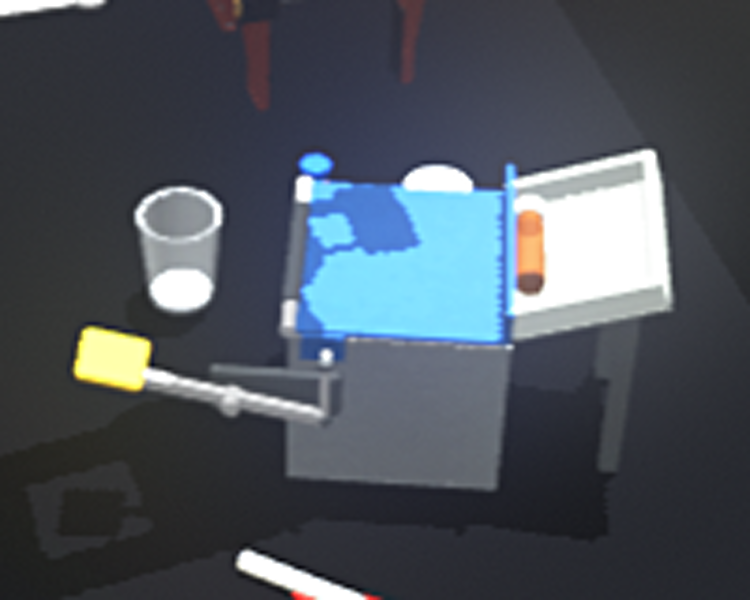

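The crop shows the pedal centre at side pixel (290,265.5), with the lid and ramp showing a bin yaw of about -20°. The pedal comes out at about (450,-99,116), which agrees with the bin estimate of (449,-102). I'll move above it with the fingers shut and the gripper's long axis along the bin's y.

Call:
move_arm --pt "0 0 -3 0 0" --pt "-2.5 -4.4 0 0 0" --pt "-2.5 -4.4 0 0 0" --pt "-2.5 -4.4 0 0 0" --pt "-2.5 -4.3 0 0 0" --pt "0 0 0 -10 0" --pt "0 0 0 -10 0" --pt "0 0 0 -10 0" --pt "0 0 0 -10 0" --pt "0 0 0 -10 0"

```text
t: 2.35
ee_pos: [450.0, -100.0, 228.0]
orientation: [1.066, 2.955, 0.0]
ft_force: [-0.2, -0.2, 0.1]
width: 0.7
grasp_force: 0.0
```

Call:
move_arm --pt "0 0 0 -10 0" --pt "0 0 0 -10 0" --pt "0 0 3 0 0" --pt "0 0 2 0 0" --pt "0 0 0 0 0"

```text
t: 2.98
ee_pos: [449.0, -99.7, 176.9]
orientation: [-0.545, -3.091, -0.0]
ft_force: [-0.7, -0.1, 0.8]
width: 0.5
grasp_force: 0.0
```

Run:
```python
from h import *
o=get_obs();print(o["t"],o["ee_pos"],R.from_rotvec(o["orientation"]).as_matrix().round(2),o["width"],o["ft_force"])
cv2.imwrite("pics/w1.png",optics.get_image("wrist")); s=optics.get_image("scene"); cv2.imwrite("pics/s1.png",cv2.resize(s[170:330,220:420],(750,600),interpolation=cv2.INTER_CUBIC))
for n in("wrist","scene"):
    print(n,[(np.round(r["point"]),round(r["conf"],2)) for r in spotter.find_in(n,"pedal_top")[:2]], proj(n,[[450,-99,116],[o["ee_pos"][0],o["ee_pos"][1],116]]).round())
```

```text
2.975 [448.95487788 -99.71424922 176.87849649] [[-0.94  0.34 -0.  ]
 [ 0.34  0.94  0.  ]
 [ 0.   -0.   -1.  ]] 0.4904260562524098 [-0.7455694  -0.12841252  0.84546217]
wrist [(array([331., 244.]), 0.91)] [[324. 242.]
 [322. 241.]]
scene [(array([322., 222.]), 0.52)] [[324. 216.]
 [324. 216.]]
```

View pics/w1.png

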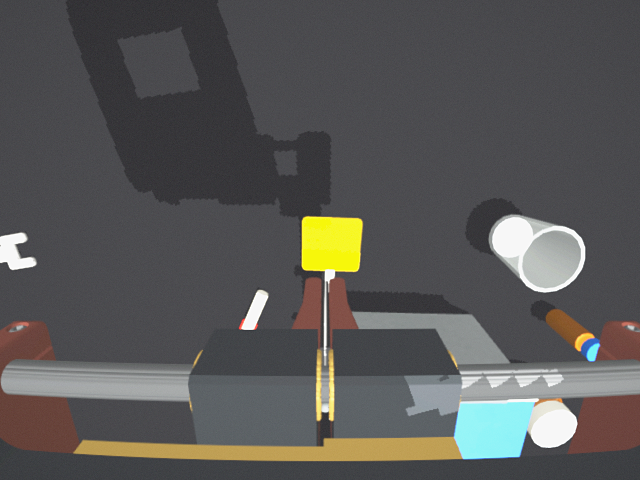

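View pics/s1.png

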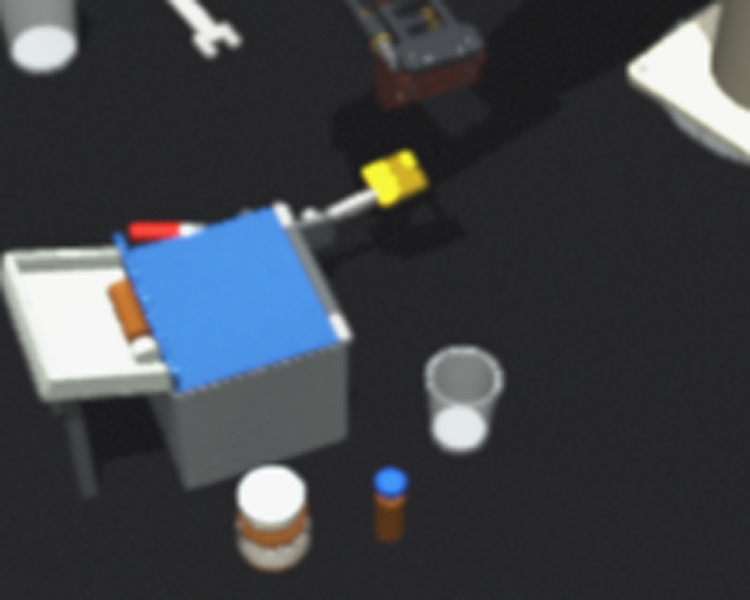

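Wrist view: pedal centre at (332,244), predicted TCP at (322,241), so the pedal is about 5-7 mm along tool +y. Scene: pedal at about (325.6,217), lid shut and the vial in place. I'll correct 4 mm and descend.

Call:
move_arm --pt "0 0.4 2 0 0" --pt "0 0 2 0 0" --pt "0 0 1 0 0" --pt "0 0 0.5 0 0" --pt "0 0 0.5 0 0" --pt "0 0 0.5 0 0" --pt "0 0 0 0 0"

```text
t: 4.05
ee_pos: [451.2, -96.2, 112.7]
orientation: [-0.546, -3.093, -0.0]
ft_force: [-0.1, -0.2, 0.4]
width: 0.4
grasp_force: 0.0
```

Call:
move_arm --pt "0 0 0.4 0 0" --pt "0 0 0.4 0 0" --pt "0 0 0.4 0 0" --pt "0 0 0 0 0"

```text
t: 4.55
ee_pos: [451.1, -96.2, 100.5]
orientation: [-0.545, -3.093, -0.0]
ft_force: [0.0, 0.1, 0.2]
width: 0.4
grasp_force: 0.0
```

Run:
```python
from h import *
o=get_obs();print(o["ee_pos"],o["ft_force"])
a=optics.get_image("side")[170:330,260:460];b=optics.get_image("scene")[170:330,220:420]
cv2.imwrite("pics/c2.png",cv2.resize(np.hstack([a,b]),(800,320),interpolation=cv2.INTER_CUBIC))
```

```text
[451.06576163 -96.15309592 100.50013831] [0.04355363 0.11859481 0.15546041]
```

View pics/c2.png

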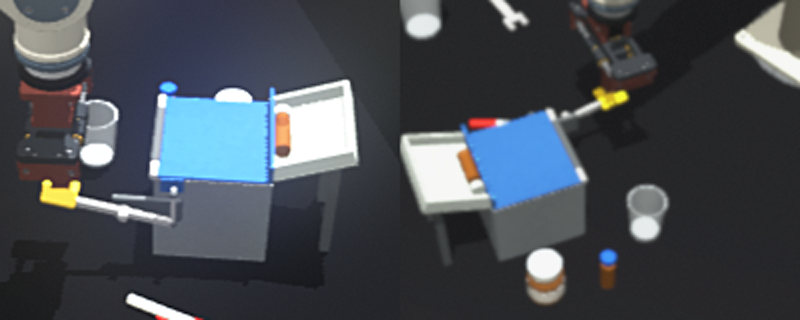

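The fingertips cover part of the pedal in both views, but there's no force and the lid is still shut. I'll look closer and triangulate again.

Run:
```python
from h import *
P=tri([("side",[290.1,265.5]),("scene",[325.6,217.2])]);print(P)
e=get_obs()["ee_pos"]
for n in("side","scene"): print(n,proj(n,[e,[450,-99,116],P]).round(1))
out=[]
for n in("side","scene"):
    p=proj(n,e)[0].round().astype(int); im=optics.get_image(n)[p[1]-25:p[1]+25,p[0]-25:p[0]+25]; im=cv2.resize(im,(400,400),interpolation=cv2.INTER_NEAREST); cv2.circle(im,(204,204),3,(255,0,255),1); out.append(im); print(p)
cv2.imwrite("pics/c3.png",np.hstack(out))
```

```text
[450.30749029 -92.66166881 113.43112529]
side [[290.3 269.9]
 [289.7 266.2]
 [289.2 265.2]]
scene [[323.9 219.7]
 [323.7 215.8]
 [325.  217.5]]
[290 270]
[324 220]
```

View pics/c3.png

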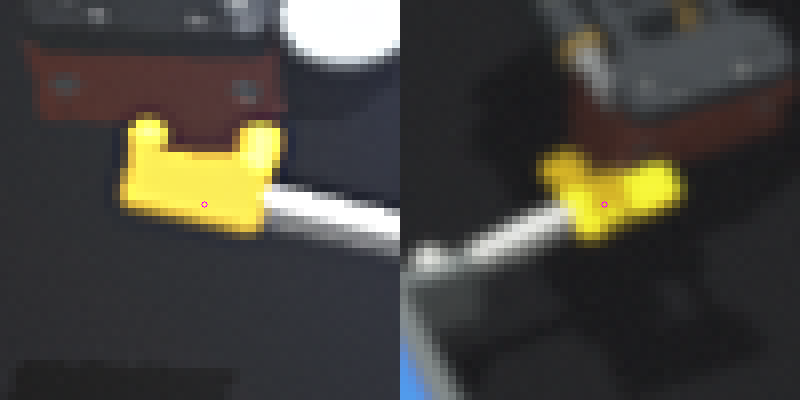

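Run:
```python
from h import *
o=get_obs();e=o["ee_pos"];print(o["t"],e,o["ft_force"])
def ym(im): return cv2.inRange(cv2.cvtColor(im,cv2.COLOR_BGR2HSV),(22,110,60),(36,255,255))
S=optics.get_image("side");C=optics.get_image("scene");W=optics.get_image("wrist")
for nm,a in(("side old",cv2.imread("pics/side0.png")),("side",S)):
    m=ym(a)[240:290,270:310]; print(nm,[(int(240+np.flatnonzero(m[:,c]).min()),int(240+np.flatnonzero(m[:,c]).max())) for c in range(10,30,2) if m[:,c].any()])
print("wrist tcp",proj("wrist",[e,e+[0,0,20]]).round(), "tcp@177 in w1 frame shift same")
w=W[180:400,200:460]; cv2.imwrite("pics/w2.png",cv2.resize(w,(709,600),interpolation=cv2.INTER_CUBIC))
```

```text
4.75 [451.47343953 -96.23787302 100.97417366] [-0.27418617  0.70070693  0.57650584]
side old [(263, 270), (257, 271), (257, 271), (257, 271), (258, 272), (258, 272), (259, 273), (259, 273), (260, 273), (260, 267)]
side [(266, 270), (260, 271), (260, 271), (264, 272), (264, 272), (264, 272), (264, 273), (264, 273), (260, 273), (260, 267)]
wrist tcp [[322. 277.]
 [322. 293.]] tcp@177 in w1 frame shift same
```

View pics/w2.png

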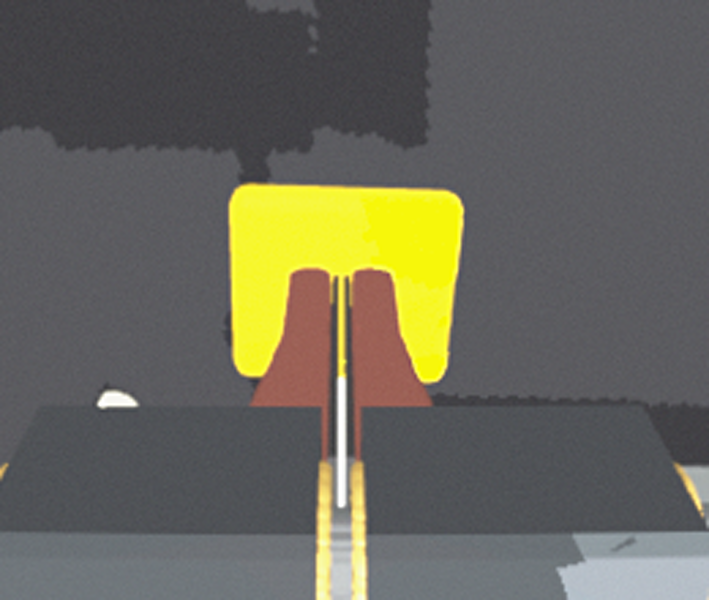

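The wrist view shows the tips over the middle of the plate, slightly to the bin side of centre. There's no contact yet, so I'll creep down.

Call:
move_arm --pt "0.3 0.1 0.3 0 0" --pt "0 0 0.3 0 0" --pt "0 0 0 0 0"

```text
t: 5.28
ee_pos: [448.6, -94.1, 94.6]
orientation: [-0.545, -3.093, -0.0]
ft_force: [-0.6, -0.5, -0.3]
width: 0.6
grasp_force: 0.1
```

Run:
```python
from h import *
o=get_obs();e=o["ee_pos"];print(o["t"],e,o["ft_force"])
def ym(im): return cv2.inRange(cv2.cvtColor(im,cv2.COLOR_BGR2HSV),(22,110,60),(36,255,255))
S=optics.get_image("side");W=optics.get_image("wrist")
m=ym(S)[240:290,270:310]; print([(int(240+np.flatnonzero(m[:,c]).min()),int(240+np.flatnonzero(m[:,c]).max())) for c in range(10,30,2) if m[:,c].any()])
x,y,w,h=cv2.boundingRect(ym(W)[150:330]);print(x,y+150,w,h)
K,d,t,Rm=cal("wrist");print(t,Rm[:,2],K[0,0])
# back edge corners of plate (far from bin), width 42
print("plate depth",K[0,0]*42/w,"tcp depth",(e-t)@Rm[:,2])
```

```text
5.275 [448.62229071 -94.13480672  94.63389998] [-0.56588655 -0.45718813 -0.28701099]
[(266, 270), (262, 271), (265, 271), (266, 271), (266, 272), (266, 272), (266, 273), (262, 273), (262, 273), (261, 267)]
281 257 88 73
[377.20777537 -66.71985876 281.95596426] [ 0.26626914 -0.09650001 -0.95905604] 365.2647807148569
plate depth 174.33091806845442 tcp depth 201.31338205805275
```

Call:
move_arm --pt "0 0 0.3 0 0" --pt "0 0 0.3 0 0" --pt "0 0 0 0 0"

```text
t: 5.75
ee_pos: [448.3, -94.1, 88.8]
orientation: [-0.545, -3.093, -0.0]
ft_force: [-1.1, 1.1, 2.4]
width: 0.6
grasp_force: 1.3
```

```bash
cat > m.py <<'E'
from h import *
o=get_obs();e=o["ee_pos"];print(o["t"],e,o["ft_force"])
def ym(im): return cv2.inRange(cv2.cvtColor(im,cv2.COLOR_BGR2HSV),(22,110,60),(36,255,255))
S=optics.get_image("side");C=optics.get_image("scene")
m=ym(S)[240:300,270:310]; print([(int(240+np.flatnonzero(m[:,c]).min()),int(240+np.flatnonzero(m[:,c]).max())) for c in range(10,30,2) if m[:,c].any()])
b=cv2.inRange(cv2.cvtColor(S,cv2.COLOR_BGR2HSV),(100,120,60),(125,255,255))[150:300,330:420]; print("lid bbox",cv2.boundingRect(b),cv2.countNonZero(b))
E
python3 m.py
```

```text
5.75 [448.31088742 -94.09206162  88.81762959] [-1.10066292  1.11179586  2.36486454]
[(265, 272), (264, 272), (267, 272), (267, 273), (268, 273), (268, 274), (268, 274), (264, 274), (264, 274), (264, 268)]
lid bbox (0, 0, 67, 115) 1042
```

Contact now: 2.4 N and the pedal has started to drop. The real tips sit about 25 mm behind the nominal TCP. I'll press on.

Call:
move_arm --pt "0 0 0.3 0 0" --pt "0.1 0 0.3 0 0" --pt "0 0 0.3 0 0" --pt "0.1 0 0.3 0 0" --pt "0 0 0.3 0 0" --pt "0 0 0.3 0 0"

```text
t: 6.6
ee_pos: [445.5, -93.0, 70.7]
orientation: [-0.545, -3.091, -0.001]
ft_force: [-6.6, 3.8, 8.5]
width: 0.6
grasp_force: 4.2
```

```bash
python3 m.py
```

```text
6.6 [445.46884195 -92.98107322  70.69316246] [-6.6338327   3.80669242  8.52943107]
[(270, 278), (270, 278), (273, 278), (273, 278), (273, 278), (273, 278), (273, 278), (270, 279), (271, 277)]
lid bbox (0, 0, 59, 113) 2271
```

Call:
move_arm --pt "0.1 0 0.3 0 0" --pt "0 0 0.3 0 0" --pt "0.1 0 0.3 0 0" --pt "0 0 0.3 0 0" --pt "0 0 0 0 0"

```text
t: 7.32
ee_pos: [444.9, -92.8, 58.8]
orientation: [-0.546, -3.093, -0.0]
ft_force: [-2.0, 2.5, 4.1]
width: 0.7
grasp_force: 2.1
```

```bash
cat >> m.py <<'E'
import sys
if len(sys.argv)>1: cv2.imwrite(sys.argv[1],np.hstack([cv2.resize(a,(400,400),interpolation=cv2.INTER_CUBIC) for a in(S[130:310,250:430],C[150:330,220:400])]))
E
python3 m.py pics/d1.png
```

```text
7.325 [444.86579888 -92.78236833  58.75980333] [-1.98542015  2.49192449  4.13078918]
[(274, 283), (273, 283), (276, 283), (276, 282), (277, 282), (277, 282), (276, 282), (274, 282), (251, 281), (269, 271)]
lid bbox (0, 0, 44, 110) 1657
```

View pics/d1.png

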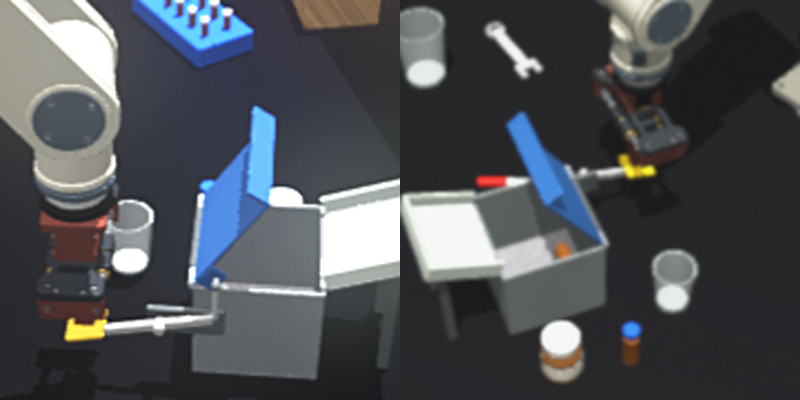

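The lid is nearly open and the vial is already in the bin (scene half, at (563,250)). The pedal isn't on its stop yet, so I'll press until the force rises.

Call:
move_arm --pt "0 0 0.2 0 0" --pt "0 0 0.2 0 0" --pt "0 0 0.1 0 0" --pt "0 0 0 0 0"

```text
t: 7.92
ee_pos: [445.2, -92.8, 57.3]
orientation: [0.545, 3.093, 0.0]
ft_force: [-16.8, 5.2, 58.4]
width: 0.5
grasp_force: 30.3
```

On the stop with 58 N. I'll ease off a little, hold, then lift at about 12 mm/s.

Call:
move_arm --pt "0 0 -0.2 0 0" --pt "0 0 0 0 0" --pt "0 0 0 0 0" --pt "0 0 0 0 0"

```text
t: 8.43
ee_pos: [445.1, -92.8, 57.8]
orientation: [0.545, 3.094, 0.0]
ft_force: [-9.8, 3.9, 33.9]
width: 0.7
grasp_force: 17.3
```

Call:
move_arm --pt "0 0 -0.15 0 0" --pt "0 0 -0.15 0 0" --pt "0 0 -0.15 0 0" --pt "0 0 -0.15 0 0" --pt "0 0 -0.15 0 0" --pt "0 0 -0.15 0 0" --pt "0 0 -0.15 0 0" --pt "0 0 -0.15 0 0" --pt "0 0 -0.15 0 0" --pt "0 0 -0.15 0 0"

```text
t: 9.68
ee_pos: [445.6, -93.0, 71.2]
orientation: [0.545, 3.093, -0.0]
ft_force: [-2.2, 2.3, 5.8]
width: 0.6
grasp_force: 3.1
```

Call:
move_arm --pt "0 0 -0.15 0 0" --pt "0 0 -0.15 0 0" --pt "0 0 -0.15 0 0" --pt "0 0 -0.15 0 0" --pt "0 0 -0.15 0 0" --pt "0 0 -0.15 0 0" --pt "0 0 -0.15 0 0" --pt "0 0 -0.15 0 0" --pt "0 0 -0.15 0 0" --pt "0 0 -0.15 0 0"

```text
t: 10.92
ee_pos: [447.6, -93.6, 86.7]
orientation: [0.545, 3.089, -0.001]
ft_force: [5.2, -1.7, 4.1]
width: 0.2
grasp_force: 2.6
```

Call:
move_arm --pt "0 0 -0.15 0 0" --pt "0 0 -0.15 0 0" --pt "0 0 -0.15 0 0" --pt "0 0 -0.15 0 0" --pt "0 0 -0.15 0 0" --pt "0 0 -0.15 0 0" --pt "0 0 -0.15 0 0" --pt "0 0 -0.15 0 0" --pt "0 0 -0.15 0 0" --pt "0 0 0 0 0"

```text
t: 12.18
ee_pos: [444.6, -92.8, 99.2]
orientation: [-0.545, -3.093, -0.0]
ft_force: [-0.3, -0.4, 0.5]
width: 0.3
grasp_force: 0.0
```

```bash
python3 m.py
```

```text
12.175 [444.64418734 -92.76338484  99.23623193] [-0.31775753 -0.35745331  0.47871875]
[(266, 270), (261, 271), (264, 271), (264, 271), (264, 272), (265, 272), (261, 273), (260, 273), (260, 273), (260, 267)]
lid bbox (0, 0, 68, 116) 752
```

The pedal is back up and the contact force is gone. I'll withdraw and check.

Call:
move_arm --pt "0 0 -2 0 0" --pt "0 0 -4 0 0" --pt "0 0 -5 0 0" --pt "0 0 -2 0 0" --pt "0 0 0 0 0" --pt "0 0 0 0 0"

```text
t: 13.02
ee_pos: [444.3, -92.7, 228.3]
orientation: [-0.545, -3.092, -0.0]
ft_force: [-0.0, 0.5, 0.9]
width: 0.3
grasp_force: 0.0
```

```bash
python3 m.py pics/d2.png
```

```text
13.025 [444.32885254 -92.69148968 228.28520316] [-0.01328569  0.48654434  0.94074166]
[(266, 270), (258, 271), (258, 271), (258, 271), (258, 272), (258, 272), (259, 273), (259, 273), (260, 273), (260, 267)]
lid bbox (0, 0, 68, 116) 713
```

View pics/d2.png

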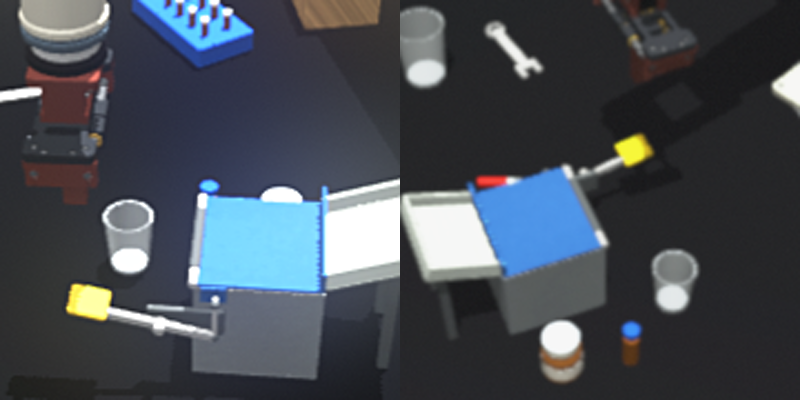

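The lid is shut, the pedal is up, the ramp is empty, and the gripper is clear of everything.

```bash
python3 -c "
from workcell import close_job
print(close_job())"
```

```text
the job is handed in; nothing more can be done
None
```

I handed the job in at about 13 s: the pedal was pressed to its stop, the vial rolled into the bin, the lid was eased shut over about 3 s, and the robot is clear of everything; the hand-in returned no verdict.

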